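# Put the feldspar away and walk the sticky shutter home

## Task

Put the pink feldspar into the open bay of the wooden specimen tray, beside the yellow rock and low enough for the shutter to pass over it; then push the white shutter fully closed by its two red studs, until it is home against the far wall at both ends, and finish with a steady push of about 10 N on a stud for half a second to seat it. The shutter racks and jams if one end gets ahead, so walk it along with pushes at one stud and then the other and ease off as soon as it binds instead of forcing it. Leave everything else where it is.

Things in the scene. Friction and masses are not known exactly. Their poses are not given: they have to be found in the camera images.
- tray: Wooden specimen tray, fixed, 68 mm high; x axis points the way the shutter closes (away from the robot), y left, z up. Origin on the worktop; reaches x -128 to +100, y -115 to +115 mm. Near half: solid deck under a fixed hood (x -122 to -24 mm, top z 68 mm), where the shutter's rear hides. Aluminium guides on both sides (top z 68, inner edges y +-99 mm) overhang the shutter's ends.
- bay (a point): Middle of the floor of the tray's bay, at tray x 47, y 0, z 5 mm; axes as the tray's. The bay spans tray x 0 to 94 mm and y -94 to +94 mm; at the start the shutter covers its near part and leaves 74 to 84 mm (along x) open.
- stop (a point): Middle of the inner face of the tray's far wall, with a thin rubber strip: the stop for the shutter's leading edge: tray x 94, y 0, z 60 mm; the wall's top is at z 68 mm.
- shutter: White board 130 (x) x 192 (y) x 8 mm, captive; slides along the tray's x on ledges 52 mm above the worktop; 0.34 to 0.59 kg. Origin on its underside, on its centre line, 62 mm behind the leading edge. Shoes 46 mm long at its front corners run in the guides with play that varies: pushed at one stud it turns 0.05 to 0.11 rad, then jams; pushing the lagging stud frees it. A push at a stud meets 3 to 10 N while it moves; over 25 N damages it.
- stud_left (a point): Left red push stud on the shutter, an upright polished, slippery round pin 16 mm in diameter from 60 to 88 mm above the worktop (20 mm stick out above hood and guides). This point is on its axis, 14 mm below its top, 44 mm ahead of the shutter's origin and 82 mm left. Home: tray x = 76 mm, 18 mm short of the stop.
- stud_right (a point): The same for the right red stud, 82 mm right of the shutter's centre line. Home: tray x = 76 mm, 18 mm short of the stop.
- feldspar_center (a point): Centre (half-way up) of the loose pink feldspar specimen, a blocky rock 51 (x) x 57 (y) x 42 mm high, 0.18 kg, standing on the worktop right of the tray, with tall fixed terrain models over 100 mm away to its right and beyond it; axes are the rock's.
- sulphur_center (a point): Centre (half-way up) of the loose yellow sulphur specimen, 50 x 59 x 43 mm high, already lying in the right part of the bay; stays there.
- granite: Rounded pinkish-grey granite cobble 69 x 104 x 67 mm, bystander; origin at the centre of its underside.
- jasper: Dark red jasper rock 82 x 98 x 65 mm, bystander; origin at the centre of its underside.
- olivine: Olive-brown rock 58 x 70 x 42 mm, bystander; origin at the centre of its underside.
- feldspar: The same feldspar specimen as a body; origin at the centre of its underside.
Not all that is in view belongs to the job. Leave any blue look-alike of the feldspar alone. Leave any orange look-alike of the part that bears sulphur_center alone.

How it is judged:
By the outcome, as a careful person would: the job done as asked, in the order asked, and still so for the second after the job is handed in, with the robot touching nothing.
It also fails if it takes over 70 s, if anything falls off the work surface, if the arm or the gripper's body presses on something with over 40 N, if the wrist force passes 120 N, or if a joint passes its speed limit or range.

## Robot

A 7-joint arm with a two-finger parallel gripper is mounted at the origin on a cart in front of the work surface, level with it; the furniture and walls round the work are solid. World frame = base frame: x ahead of the robot, y to its left, z up, the work surface at z = 0. Lengths are in mm, angles in degrees, forces in N, time in s.
With the tool pointing down it reaches from about 425 to 950 mm from the base axis. Payload 4.7 kg.
Tool frame: the origin (TCP) lies at the very end of the fingers, on their centre line; the grasp point (between the pads) lies 19 mm behind it; z points along the fingers, y is the line along which they close (so a half turn about z gives the same grasp; the last joint's range is limited). The gripper opens to 87 mm and grips with 3 to 60 N. Pads are 19 mm wide; open, the fingers measure 117 mm over their backs; the gripper's body (75 mm by 190 mm) begins 51 mm behind the grasp point.
Start: joints at [-70.067, 26.849, -2.785, 87.806, 1.381, 65.374, -4.715], TCP at [248.325, 627.681, 222.573] pointing down, gripper open.
Joint ranges: [-148.3, 148.3], [-19.14, 114.17], [-79.39, 73.82], [5.75, 140.21], [-59.74, 239.74], [12.07, 113.84], [-152.46, 152.46]. Speed limits (degrees/s): [147.25, 147.25, 180, 180, 180, 180, 180].

## Interface

Orientations are given as [roll, pitch, yaw] about the fixed x, y, z axes, in that order (R = Rz(yaw) Ry(pitch) Rx(roll)).
In Python, from cell import ctrl, viewer, close_job gives the robot as it stands.
- The arm moves only by the tool servo_tool, never from a script. Its arguments are lists of equal length, an entry for each row: "claw": the gripper's target within -1 to 1 (shut at 1, half-way at 0, fully open at -1); "translation": the shift along the tool's x, y, z in m, a list of three; "delta_rot": the turn, a rotation vector about the tool's x, y, z in rad, a list of three. In form: {"claw": [claw, ...], "translation": [[x, y, z], ...], "delta_rot": [[wx, wy, wz], ...]}. A call has 1 to 10 rows; each row shifts and turns the commanded pose from where the row before left it, along the tool's axes as they then stand; what a row does not reach is not made up. A row lasts 1/12 s, in which the tool goes at most 41.7 mm and 7.16 degrees, less where a joint would pass 70% of its speed; a pose out of reach is approached as far as the arm can. A call is refused whole if a number of a shift passes 0.0417 or a number of a turn 0.125, either way. A call with a gripper value outside its range is refused whole. The fingers move at their own pace and stop on an object; the grip force is fixed at half the most. Time passes only in rows, so rows that do not move let the fingers close. It gives the time, the measured TCP pose, the force, the opening and the grip force at its end, in the units of the state.
- ctrl.read_state(): the state, without advancing time (a new reading comes with each control period).
- viewer.capture(name): name is "scene" or "top"; returns the picture (420x560x3 uint8, red, green, blue); there is no depth.
- viewer.calibration(name): a dict with "K" (3x3 intrinsics, pixels), "cam_to_world" (4x4, takes a point from camera to world coordinates). Camera axes: x right, y up, looking along -z (the intrinsics and any distortion apply to the point x, -y, -z); pixel columns grow to the right and rows downward; lengths in mm; the calibration is good to about 2 mm. A picture is of the moment at which its call begins. calibration takes no time and is no camera call.
- close_job(): hands the job in; it is judged then, once.
The state is a dict: "clock": time; "joint_positions": joint angles; "dq": joint speeds; "effort": joint torques, N m; "tool_pos": TCP position; "tool_rot": TCP orientation; "contact_force": force on the tool from outside, world axes, zero at the start; "moment": the same for the moment, N m; "finger_gap": finger opening in mm; "gripper_force": force on a finger pad.
Only numpy, scipy, OpenCV 4.12 (cv2) and the standard library are available. Lean on these libraries where they do the work, as an engineer would, in place of code of your own. Each camera call takes 0.05 s, during which the arm holds its last target. There are 200 camera calls.

## Working session

There is one attempt and no reset: what is moved stays moved. The work goes in short steps, Python scripts to look and compute and a tool call to move; the robot and the scene stay as the last step left them, time stands still between calls to the robot, and variables do not carry over. Pictures are saved under pics/ and viewed, at most 10 in all, crops included, and the job is handed in when it is done.

Besides the shell and the picture viewer there is one more tool, called after "Emit:" as name(argument=value, ...) on one line, values as JSON. servo_tool: Moves the arm, as the interface text tells. Its arguments: {"type":"object","properties":{"claw":{"type":"array"},"translation":{"type":"array"},"delta_rot":{"type":"array"}},"required":["claw","translation","delta_rot"]}

```bash
mkdir -p pics; python3 - <<'E'
from cell import ctrl, viewer
import cv2, numpy as np
for n in("scene","top"):
    im=viewer.capture(n); cv2.imwrite(f"pics/{n}0.png",im[:,:,::-1])
    c=viewer.calibration(n); print(n,np.round(c["K"],1).tolist(),np.round(c["cam_to_world"],3).tolist(),c.keys())
s=ctrl.read_state(); print(s)
E
```

```text
scene [[467.8, 0.0, 280.7], [0.0, 467.8, 212.5], [0.0, 0.0, 1.0]] [[0.605, 0.474, -0.64, -498.767], [-0.796, 0.367, -0.481, -562.182], [0.007, 0.8, 0.6, 970.778], [0.0, 0.0, 0.0, 1.0]] dict_keys(['K', 'cam_to_world'])
top [[533.2, 0.0, 281.1], [0.0, 533.2, 211.0], [0.0, 0.0, 1.0]] [[0.021, 0.988, -0.156, 236.988], [-1.0, 0.021, -0.002, 159.62], [0.001, 0.156, 0.988, 1564.637], [0.0, 0.0, 0.0, 1.0]] dict_keys(['K', 'cam_to_world'])
{'clock': 0.1, 'joint_positions': array([-70.06828282,  26.89292113,  -2.7846132 ,  87.86958581,
         1.37829169,  65.37405129,  -4.71586319]), 'dq': array([-0.00505895, -0.08931411, -0.02952586, -0.26397941, -0.00254979,
        0.01998883, -0.04135252]), 'effort': array([ 1.05248884e-03, -5.09169745e+01, -8.10241699e-02, -2.36829722e+01,
       -6.14854298e-02,  3.45109042e-02,  7.32533317e-05]), 'tool_pos': array([248.11554359, 627.14329487, 221.58159182]), 'tool_rot': array([-1.79896864e+02,  1.20671582e-03,  1.58412960e+02]), 'contact_force': array([0.45035105, 0.37740756, 0.87879851]), 'moment': array([-0.03479877,  0.01658532, -0.01822079]), 'gripper_force': 0.0, 'finger_gap': 86.8741928636912}
```

View pics/scene0.png

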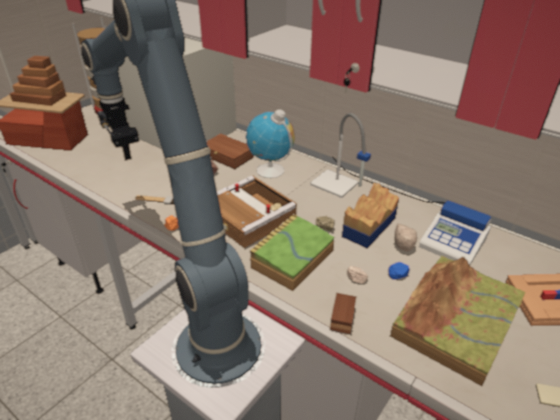

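View pics/top0.png

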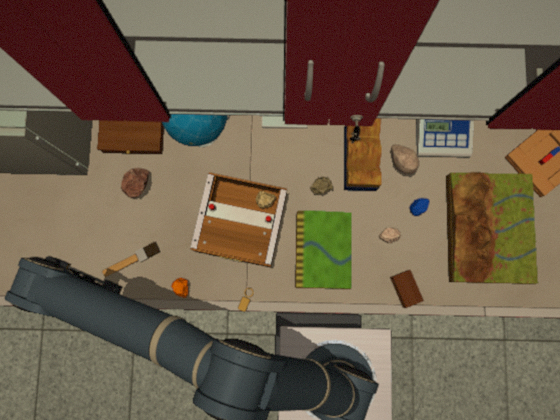

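```bash
cat > h.py <<'E'
from cell import ctrl, viewer
import cv2, numpy as np
def ray(n,uv):
    c=viewer.calibration(n);M=np.array(c["cam_to_world"]);K=np.array(c["K"])
    d=np.linalg.inv(K)@[uv[0],uv[1],1]; d=M[:3,:3]@(d*[1,-1,-1]); return M[:3,3],d/np.linalg.norm(d)
def onz(n,uv,z):
    o,d=ray(n,uv); return o+d*(z-o[2])/d[2]
def proj(n,p):
    c=viewer.calibration(n);M=np.array(c["cam_to_world"]);K=np.array(c["K"])
    q=K@((M[:3,:3].T@(np.array(p,float)-M[:3,3]))*[1,-1,-1]); return q[:2]/q[2]
def two(a,b):
    (o1,d1),(o2,d2)=ray("top",a),ray("scene",b)
    t=np.linalg.lstsq(np.c_[d1,-d2],o2-o1,rcond=None)[0]; p,q=o1+t[0]*d1,o2+t[1]*d2
    return (p+q)/2,np.linalg.norm(p-q)
def blobs(im,lo,hi,box,amin=6):
    x0,y0,x1,y1=box; hsv=cv2.cvtColor(im,cv2.COLOR_RGB2HSV)[y0:y1,x0:x1]
    m=cv2.inRange(hsv,np.array(lo),np.array(hi)); n,l,s,c=cv2.connectedComponentsWithStats(m)
    return [(np.round(c[i]+[x0,y0],1),s[i]+[x0,y0,0,0,0]) for i in range(1,n) if s[i,4]>=amin]
def shot(n): return viewer.capture(n)
E
python3 - <<'E'
from h import *
t=cv2.imread("pics/top0.png")[:,:,::-1].copy(); s=cv2.imread("pics/scene0.png")[:,:,::-1].copy()
for nm,im,box in(("top",t,(185,165,295,275)),("scene",s,(205,170,305,245))):
    for lo,hi in(((0,170,90),(6,255,255)),((174,170,90),(180,255,255))): 
        for b in blobs(im,lo,hi,box,3): print(nm,b[0],b[1],onz(nm,b[0],80).round(1))
a=cv2.resize(t[165:275,185:295],None,fx=5,fy=5,interpolation=2)
b=np.vstack([cv2.resize(t[215:250,370:410],(240,210),interpolation=2),cv2.resize(s[255:295,335:380],(240,213),interpolation=2),np.zeros((127,240,3),np.uint8)])
cv2.imwrite("pics/crop.png",np.hstack([a,b])[:,:,::-1])
# feldspar hsv
hs=cv2.cvtColor(t,cv2.COLOR_RGB2HSV); print(hs[234,370:412:3].tolist())
hs=cv2.cvtColor(s,cv2.COLOR_RGB2HSV); print(hs[275,340:378:3].tolist())
E
```

```text
top [211.1 206.2] [209 204   5   5  21] [480.5 360.3  80. ]
top [268.  218.5] [266 216   5   6  20] [448.8 198.9  80. ]
scene [236.6 187.4] [236 185   2   5   8] [473.8 357.6  80. ]
scene [268. 208.] [268 205   1   7   7] [446.4 198.8  80. ]
[[19, 71, 151], [18, 72, 155], [18, 73, 157], [16, 84, 134], [15, 98, 169], [15, 97, 173], [13, 100, 183], [15, 96, 183], [13, 99, 173], [15, 99, 175], [17, 86, 140], [18, 70, 153], [17, 69, 155], [20, 78, 150]]
[[17, 42, 193], [16, 43, 194], [16, 45, 181], [13, 67, 125], [14, 61, 175], [13, 64, 172], [13, 64, 180], [13, 65, 168], [13, 61, 184], [15, 52, 186], [17, 43, 194], [16, 43, 195], [17, 42, 194]]
```

View pics/crop.png

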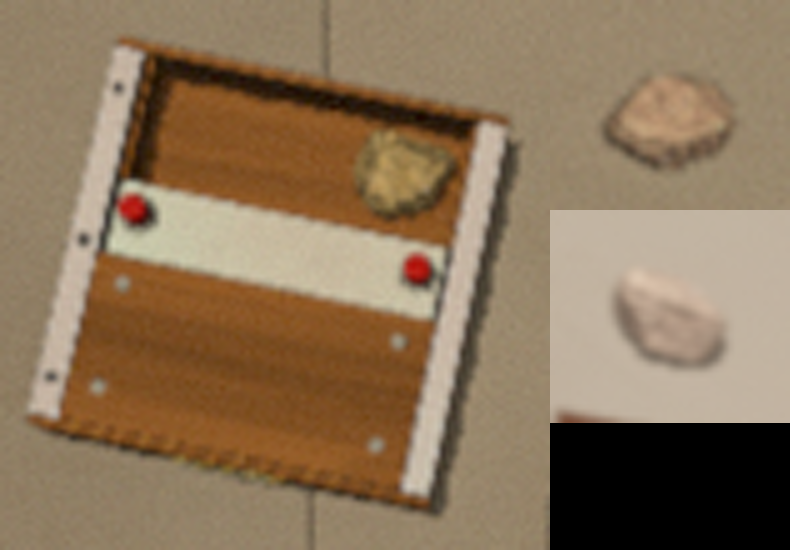

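The crop shows the tray yawed by about -10°, with the studs at top pixels (211,206) and (268,218). The sulphur is at about (265,199), in the right part of the bay. The feldspar is at about (390,234) in top and (357,275) in scene, with its long side roughly along world y.

```bash
python3 - <<'E'
from h import *
t=cv2.imread("pics/top0.png")[:,:,::-1].copy(); s=cv2.imread("pics/scene0.png")[:,:,::-1].copy()
P=[onz("top",p,68)[:2] for p in((208.6,172.6),(287,189),(272.4,267.4),(190.6,248.6))]
for i in range(4): d=P[(i+1)%4]-P[i]; print(P[i].round(1),np.linalg.norm(d).round(1),np.degrees(np.arctan2(d[1],d[0])).round(1))
# tray fit: rigid corners
T=np.array([(100,115),(100,-115),(-128,-115),(-128,115)],float); P=np.array(P)
A,B=T-T.mean(0),P-P.mean(0); U,S,V=np.linalg.svd(A.T@B); R=(U@V).T; o=P.mean(0)-R@T.mean(0)
yaw=np.degrees(np.arctan2(R[1,0],R[0,0])); print("tray",o.round(1),yaw.round(2),(P-(T@R.T+o)).round(1).tolist())
for nm,p in(("L",(211.1,206.2)),("R",(268,218.5))):
    w=onz("top",p,84); print(nm,w.round(1),(R.T@(w[:2]-o)).round(1))
print(two((211.1,206.2),(236.6,187.4)),two((268,218.5),(268,208)))
print("sulph",R.T@(onz("top",(265.7,199.3),30)[:2]-o))
# feldspar mask by grabcut-like colour distance
for nm,im,box in(("top",t,(372,218,410,250)),("scene",s,(340,260,378,290))):
    x0,y0,x1,y1=box; lab=cv2.cvtColor(im,cv2.COLOR_RGB2LAB)[y0:y1,x0:x1].astype(float)
    bg=np.median(np.vstack([lab[0],lab[-1],lab[:,0],lab[:,-1]]),0)
    m=(np.linalg.norm((lab-bg)*[.7,1.5,1.5],axis=2)>9).astype(np.uint8)
    m=cv2.morphologyEx(m,cv2.MORPH_OPEN,np.ones((3,3)))
    c=max(cv2.findContours(m,0,2)[0],key=cv2.contourArea).reshape(-1,2)+[x0,y0]
    mo=cv2.moments(c.reshape(-1,1,2)); ce=(mo['m10']/mo['m00'],mo['m01']/mo['m00'])
    print(nm,np.round(ce,1),c.min(0),c.max(0),onz(nm,ce,21).round(1))
    W=np.array([onz(nm,p,21)[:2] for p in c]).astype(np.float32); print(cv2.minAreaRect(W))
    for a in range(0,180,15):
        pr=W@[np.cos(np.radians(a)),np.sin(np.radians(a))]; print(a,np.ptp(pr).round(0),end="; ")
    print()
E
```

```text
[580.1 373.1] 230.3 -100.8
[536.8 147. ] 227.1 170.7
[312.7 183.5] 235.9 78.3
[360.5 414.5] 223.4 -10.7
tray [461.3 276.9] -10.63 [[-0.7, 1.6], [-1.6, 1.5], [-1.6, -4.0], [3.8, 0.9]]
L [479.8 359.7  84. ] [ 2.9 84.8]
R [448.2 198.8  84. ] [  1.5 -79.2]
(array([480.36669497, 361.92007255,  74.89482882]), np.float64(2.648175148849743)) (array([448.44199665, 199.47456633,  78.59375783]), np.float64(1.5236874086688161))
sulph [ 62.92190658 -58.01473653]
top [389.2 235.1] [378 227] [399 243] [ 415.7 -153.5   21. ]
((416.0665588378906, -151.55767822265625), (46.81851577758789, 61.71869659423828), 1.1947569847106934)
0 47.0; 15 46.0; 30 48.0; 45 53.0; 60 57.0; 75 60.0; 90 61.0; 105 64.0; 120 63.0; 135 57.0; 150 52.0; 165 50.0; 
scene [356.6 277.3] [346 269] [368 284] [ 401.6 -159.9   21. ]
((398.91033935546875, -158.42015075683594), (49.976043701171875, 71.26091766357422), 10.68603515625)
0 52.0; 15 52.0; 30 59.0; 45 66.0; 60 73.0; 75 75.0; 90 74.0; 105 70.0; 120 63.0; 135 58.0; 150 55.0; 165 55.0;
```

Emit:
servo_tool(claw=[-1,-1,-1,-1,-1,-1,-1,-1,-1,-1], translation=[[0,0,0],[0,0,0],[-0.028,-0.03,0],[-0.028,-0.03,0],[-0.028,-0.03,0],[-0.028,-0.03,0],[-0.028,-0.03,0],[-0.028,-0.03,0],[-0.028,-0.03,0],[-0.028,-0.03,0]], delta_rot=[[0,0,-0.0935],[0,0,-0.0935],[0,0,0],[0,0,0],[0,0,0],[0,0,0],[0,0,0],[0,0,0],[0,0,0],[0,0,0]])

```text
clock: 0.93
tool_pos: [423.5, 347.7, 222.3]
tool_rot: [-180.0, -0.0, 169.1]
contact_force: [1.3, 0.5, -0.6]
finger_gap: 87.1
gripper_force: 0.0
```

Emit:
servo_tool(claw=[-1,-1,-1,-1,-1,-1,-1,-1,-1,-1], translation=[[-0.0236,-0.032,0],[-0.0236,-0.032,0],[-0.0236,-0.032,0],[-0.0236,-0.032,0],[-0.0236,-0.032,0],[0.004,-0.041,0],[0.004,-0.041,0],[0.004,-0.041,0],[0.004,-0.041,0],[0.004,-0.041,0]], delta_rot=[[0,0,0],[0,0,0],[0,0,0],[0,0,0],[0,0,0],[0,0,0],[0,0,0],[0,0,0],[0,0,0],[0,0,0]])

```text
clock: 1.77
tool_pos: [449.2, -29.0, 222.3]
tool_rot: [180.0, -0.0, 169.1]
contact_force: [1.5, 0.4, 0.7]
finger_gap: 86.8
gripper_force: 0.0
```

Emit:
servo_tool(claw=[-1,-1,-1,-1,-1,-1,-1,-1], translation=[[0.002,-0.032,0],[0.002,-0.032,0],[0.002,-0.032,0],[0.003,-0.031,0],[0,0,0.035],[0,0,0.035],[0,0,0.035],[0,0,0]], delta_rot=[[0,0,0],[0,0,0],[0,0,0],[0,0,0],[0,0,0],[0,0,0],[0,0,0],[0,0,0]])

```text
clock: 2.43
tool_pos: [412.7, -149.0, 112.4]
tool_rot: [-180.0, -0.7, 169.1]
contact_force: [-2.0, 0.1, -0.7]
finger_gap: 86.7
gripper_force: 0.0
```

```bash
python3 - <<'E'
from h import *
t=shot("top");s=shot("scene")
a=cv2.resize(t[190:280,340:450],None,fx=4,fy=4,interpolation=2); b=cv2.resize(s[200:310,310:410],None,fx=3.27,fy=3.27,interpolation=2)[:360]
cv2.imwrite("pics/f1.png",np.hstack([a,b])[:,:,::-1])
st=ctrl.read_state();print(st["tool_pos"],proj("top",st["tool_pos"]),proj("scene",st["tool_pos"]))
E
```

```text
[ 416.93417295 -150.14913867  117.2056803 ] [395.07564553 230.74033703] [359.93704082 247.79519864]
```

View pics/f1.png

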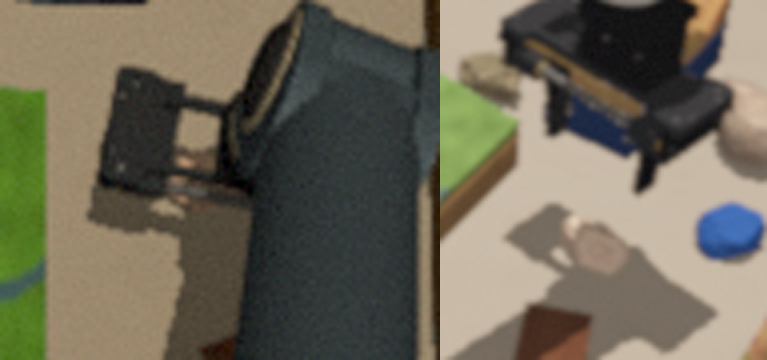

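The scene view shows the open fingertips at about (346,240) and (373,257), which match the projected TCP to within 1 px. The feldspar is below them at about (358,274).

```bash
python3 - <<'E'
from h import *
print(onz("scene",(357.5,274.7),21),proj("scene",(414,-153,21)),proj("scene",(414,-153,0)),two((389.5,235.3),(357.5,274.7)))
E
```

```text
[ 412.54192674 -156.53765243   21.        ] [356.67961329 273.88944136] [355.92683146 279.09070674] (array([ 415.62218089, -155.07796795,   17.71870258]), np.float64(0.17038338823888652))
```

Emit:
servo_tool(claw=[-1,-1,-1,-1,-1,-1,-1,-1], translation=[[0.001,-0.005,0],[0,0,0.025],[0,0,0.025],[0,0,0.025],[0,0,0.02],[0,0,0.012],[0,0,0.005],[0,0,0]], delta_rot=[[0,0,0],[0,0,0],[0,0,0],[0,0,0],[0,0,0],[0,0,0],[0,0,0],[0,0,0]])

```text
clock: 3.2
tool_pos: [416.8, -155.3, 6.2]
tool_rot: [180.0, 0.1, 169.1]
contact_force: [-0.7, -1.0, 0.1]
finger_gap: 86.9
gripper_force: 0.0
```

Emit:
servo_tool(claw=[0.2,1,1,1,1,1,1,1,1,1], translation=[[0,0,0],[0,0,0],[0,0,0],[0,0,0],[0,0,0],[0,0,0],[0,0,0],[0,0,0],[0,0,0],[0,0,0]], delta_rot=[[0,0,0],[0,0,0],[0,0,0],[0,0,0],[0,0,0],[0,0,0],[0,0,0],[0,0,0],[0,0,0],[0,0,0]])

```text
clock: 4.03
tool_pos: [416.0, -154.9, 6.0]
tool_rot: [180.0, 0.0, 169.1]
contact_force: [-1.1, 1.6, 6.0]
finger_gap: 58.5
gripper_force: 30.0
```

Emit:
servo_tool(claw=[1,1,1,1,1,1,1,1,1,1], translation=[[0,0,-0.01],[0,0,-0.025],[0,0,-0.035],[0,0,-0.035],[0,0,-0.035],[0,0,-0.025],[0,0.01,0],[-0.001,0.03,0],[-0.002,0.038,0],[-0.002,0.038,0]], delta_rot=[[0,0,0],[0,0,0],[0,0,0],[0,0,0],[0,0,0],[0,0,0],[0,0,0],[0,0,0],[0,0,0],[0,0,0]])

```text
clock: 4.87
tool_pos: [442.0, -41.4, 171.2]
tool_rot: [180.0, 0.0, 169.0]
contact_force: [1.1, 0.1, -2.6]
finger_gap: 58.3
gripper_force: 30.0
```

Emit:
servo_tool(claw=[1,1,1,1,1,1,1,1,1,1], translation=[[-0.002,0.038,0],[-0.002,0.038,0],[-0.002,0.038,0],[-0.002,0.038,0],[-0.002,0.038,0],[-0.002,0.038,0],[-0.002,0.038,0],[-0.002,0.038,0],[0,0.025,0],[0,0.015,0]], delta_rot=[[0,0,0],[0,0,0],[0,0,0],[0,0,0],[0,0,0],[0,0,0],[0,0,0],[0,0,0],[0,0,0],[0,0,0]])

```text
clock: 5.7
tool_pos: [522.4, 296.7, 170.4]
tool_rot: [180.0, -0.0, 169.4]
contact_force: [-0.3, 0.0, -1.7]
finger_gap: 59.0
gripper_force: 30.0
```

```bash
python3 - <<'E'
from h import *
t=shot("top");s=shot("scene")
a=cv2.resize(t[150:280,170:310],None,fx=3,fy=3,interpolation=2); b=cv2.resize(s[130:260,190:310],None,fx=3,fy=3,interpolation=2)
cv2.imwrite("pics/f2.png",np.hstack([a,b])[:,:,::-1])
st=ctrl.read_state();p=st["tool_pos"];print(p,st["finger_gap"],st["gripper_force"],st["contact_force"],proj("top",p),proj("scene",p),proj("scene",p+[0,0,15]))
o=np.array([461.5,279]);c,s_=np.cos(np.radians(-10.9)),np.sin(np.radians(-10.9));print(np.array([[c,s_],[-s_,c]])@(p[:2]-o))
E
```

```text
[522.28101167 295.54751585 170.19665102] 59.039737910050285 29.99968873938485 [ 0.12857195 -0.34246303 -1.30024242] [231.66489901 185.67183307] [259.0973378  164.63677556] [259.00314558 160.70242325]
[56.55538414 27.74238969]
```

View pics/f2.png

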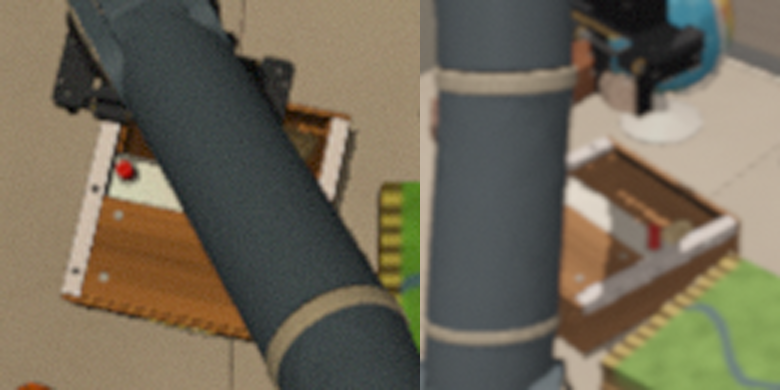

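The top view shows the gripper over the open bay. The scene view shows the feldspar still in the fingers at about (256,160), and both studs, the shutter and the sulphur look undisturbed.

Emit:
servo_tool(claw=[1,1,1,1,1,1,1,1], translation=[[0,0,0.02],[0,0,0.03],[0,0,0.03],[0,0,0.03],[0,0,0.02],[0,0,0.012],[0,0,0.008],[0,0,0]], delta_rot=[[0,0,0],[0,0,0],[0,0,0],[0,0,0],[0,0,0],[0,0,0],[0,0,0],[0,0,0]])

```text
clock: 6.47
tool_pos: [522.6, 291.1, 19.6]
tool_rot: [-179.9, -0.1, 169.0]
contact_force: [-0.0, 0.8, -0.7]
finger_gap: 58.7
gripper_force: 30.0
```

Emit:
servo_tool(claw=[1,1,1,1,1], translation=[[0,0,0.003],[0,0,0.003],[0,0,0.002],[0,0,0],[0,0,0]], delta_rot=[[0,0,0],[0,0,0],[0,0,0],[0,0,0],[0,0,0]])

```text
clock: 6.88
tool_pos: [523.3, 293.1, 13.0]
tool_rot: [180.0, 0.0, 169.1]
contact_force: [-0.5, 0.2, -1.3]
finger_gap: 58.8
gripper_force: 30.0
```

Emit:
servo_tool(claw=[1,1,1,1], translation=[[0,0,0.001],[0,0,0.001],[0,0,0],[0,0,0]], delta_rot=[[0,0,0],[0,0,0],[0,0,0],[0,0,0]])

```text
clock: 7.22
tool_pos: [523.3, 293.1, 11.1]
tool_rot: [180.0, 0.0, 169.1]
contact_force: [-0.6, -0.3, 3.1]
finger_gap: 58.9
gripper_force: 30.0
```

Emit:
servo_tool(claw=[-0.5,-0.6,-0.65,-0.65,-0.65,-0.65], translation=[[0,0,0],[0,0,0],[0,0,0],[0,0,0],[0,0,0],[0,0,0]], delta_rot=[[0,0,0],[0,0,0],[0,0,0],[0,0,0],[0,0,0],[0,0,0]])

```text
clock: 7.72
tool_pos: [523.1, 292.8, 10.4]
tool_rot: [-180.0, -0.0, 169.1]
contact_force: [-0.1, 0.2, -0.3]
finger_gap: 71.6
gripper_force: 0.0
```

Emit:
servo_tool(claw=[-0.65,-0.65,-0.65,-0.65,-0.65,1,1,1,1,1], translation=[[0,0,-0.008],[0,0,-0.015],[0,0,-0.025],[0,0,-0.035],[0,0,-0.035],[0,0,-0.035],[0.04,0,0],[0.04,0,0],[0.04,0,0],[0,0,0]], delta_rot=[[0,0,0],[0,0,0],[0,0,0],[0,0,0],[0,0,0],[0,0,0],[0,0,0],[0,0,0],[0,0,0],[0,0,0]])

```text
clock: 8.55
tool_pos: [397.1, 317.3, 163.8]
tool_rot: [-180.0, -0.3, 169.6]
contact_force: [-0.9, -1.0, -0.4]
finger_gap: 46.2
gripper_force: 0.0
```

```bash
python3 - <<'E'
from h import *
t=shot("top");s=shot("scene")
a=cv2.resize(t[150:280,170:310],None,fx=3,fy=3,interpolation=2); b=cv2.resize(s[130:260,190:310],None,fx=3,fy=3,interpolation=2)
cv2.imwrite("pics/f3.png",np.hstack([a,b])[:,:,::-1])
E
```

```text
(no output)
```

View pics/f3.png

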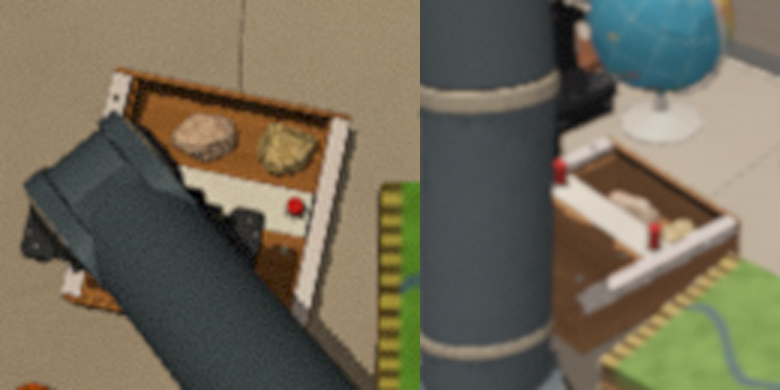

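The feldspar lies flat in the bay at about (238,195) in top, left of the sulphur at about (266,199) and clear of the shutter's leading edge. Next I'll bring the closed fingers down behind the left stud.

Emit:
servo_tool(claw=[1,1,1,1,1,1,1,1], translation=[[0,0.028,0],[0,0.028,0],[-0.01,0,0],[0,0,0.03],[0,0,0.03],[0,0,0.02],[0,0,0.01],[0,0,0]], delta_rot=[[0,0,0],[0,0,0],[0,0,0],[0,0,0],[0,0,0],[0,0,0],[0,0,0],[0,0,0]])

```text
clock: 9.32
tool_pos: [425.7, 367.0, 71.4]
tool_rot: [-179.8, -0.1, 169.0]
contact_force: [-0.3, -0.2, 0.8]
finger_gap: 0.6
gripper_force: 0.0
```

```bash
cat >> h.py <<'E'
def tt(p):
    a=np.radians(-10.9);c,s=np.cos(a),np.sin(a); return np.array([[c,s],[-s,c]])@(np.array(p)[:2]-[461.5,279])
E
python3 - <<'E'
from h import *
st=ctrl.read_state();print(tt(st["tool_pos"]),st["tool_pos"],st["contact_force"],st["finger_gap"],st["tool_rot"])
E
```

```text
[-51.77805307  79.61582963] [425.71108024 366.97045145  71.37195161] [-0.25029312 -0.2103273   0.81214667] 0.5678856750706244 [-1.79778693e+02 -1.09322994e-01  1.69041033e+02]
```

Emit:
servo_tool(claw=[1,1,1,1,1,1,1,1,1], translation=[[0,0.001,-0.002],[-0.012,0.001,0],[-0.012,0,0],[-0.003,0,0],[-0.003,0,0],[-0.002,0,0],[-0.002,0,0],[-0.001,0,0],[0,0,0]], delta_rot=[[0,0,0],[0,0,0],[0,0,0],[0,0,0],[0,0,0],[0,0,0],[0,0,0],[0,0,0],[0,0,0]])

```text
clock: 10.07
tool_pos: [460.3, 364.0, 75.6]
tool_rot: [180.0, -0.0, 169.1]
contact_force: [0.9, 0.2, -0.0]
finger_gap: 0.4
gripper_force: 0.0
```

Emit:
servo_tool(claw=[1,1,1,1], translation=[[-0.001,0,0.001],[-0.001,0,0],[-0.001,0,0],[0,0,0]], delta_rot=[[0,0,0],[0,0,0],[0,0,0],[0,0,0]])

```text
clock: 10.4
tool_pos: [463.4, 363.4, 74.5]
tool_rot: [180.0, 0.0, 169.1]
contact_force: [0.8, -0.5, -0.5]
finger_gap: 0.6
gripper_force: 0.0
```

Emit:
servo_tool(claw=[1,1,1,1], translation=[[-0.001,0,0],[-0.001,0,0],[-0.001,0,0],[0,0,0]], delta_rot=[[0,0,0],[0,0,0],[0,0,0],[0,0,0]])

```text
clock: 10.73
tool_pos: [465.6, 362.8, 74.4]
tool_rot: [-180.0, -0.1, 169.1]
contact_force: [-2.7, -0.4, 0.7]
finger_gap: 0.7
gripper_force: 1.2
```

Emit:
servo_tool(claw=[1,1,1,1], translation=[[-0.001,0,0],[-0.001,0,0],[-0.001,0,0],[0,0,0]], delta_rot=[[0,0,0],[0,0,0],[0,0,0],[0,0,0]])

```text
clock: 11.07
tool_pos: [469.4, 361.9, 74.4]
tool_rot: [-180.0, 0.0, 169.1]
contact_force: [-2.0, -1.1, 0.4]
finger_gap: 0.3
gripper_force: 1.0
```

Emit:
servo_tool(claw=[1,1,1,1,1,1,1,1,1,1], translation=[[-0.001,0,0],[-0.001,0,0],[0.015,0,0],[0,-0.0412,0],[0,-0.0412,0],[0,-0.0412,0],[0,-0.0412,0],[-0.005,0,0],[-0.001,0,0],[0,0,0]], delta_rot=[[0,0,0],[0,0,0],[0,0,0],[0,0,0],[0,0,0],[0,0,0],[0,0,0],[0,0,0],[0,0,0],[0,0,0]])

```text
clock: 11.9
tool_pos: [432.1, 202.7, 75.2]
tool_rot: [179.9, 0.1, 169.1]
contact_force: [0.6, 0.7, -0.5]
finger_gap: 0.3
gripper_force: 0.0
```

Emit:
servo_tool(claw=[1,1,1,1,1,1], translation=[[-0.002,-0.001,0.001],[-0.001,0,0],[-0.001,0,0],[-0.001,0,0],[-0.001,0,0],[0,0,0]], delta_rot=[[0,0,0],[0,0,0],[0,0,0],[0,0,0],[0,0,0],[0,0,0]])

```text
clock: 12.4
tool_pos: [437.2, 200.2, 73.5]
tool_rot: [180.0, 0.0, 169.2]
contact_force: [-1.9, 1.9, -0.4]
finger_gap: 0.1
gripper_force: 1.3
```

Emit:
servo_tool(claw=[1,1,1,1,1,1,1], translation=[[-0.001,0,0],[-0.001,0,0],[-0.001,0,0],[-0.001,0,0],[-0.001,0,0],[-0.001,0,0],[0,0,0]], delta_rot=[[0,0,0],[0,0,0],[0,0,0],[0,0,0],[0,0,0],[0,0,0],[0,0,0]])

```text
clock: 12.98
tool_pos: [442.6, 198.5, 73.4]
tool_rot: [-180.0, -0.0, 169.1]
contact_force: [-2.2, 2.0, 0.3]
finger_gap: 0.3
gripper_force: 1.9
```

Emit:
servo_tool(claw=[1,1,1,1,1,1,1,1,1,1], translation=[[-0.001,0,0],[-0.001,0,0],[-0.001,0,0],[0.018,0,0],[0,0.0412,0],[0,0.0412,0],[0,0.0412,0],[0,0.0412,0],[-0.008,0,0],[0,0,0]], delta_rot=[[0,0,0],[0,0,0],[0,0,0],[0,0,0],[0,0,0],[0,0,0],[0,0,0],[0,0,0],[0,0,0],[0,0,0]])

```text
clock: 13.82
tool_pos: [469.8, 363.6, 73.8]
tool_rot: [179.9, 0.2, 169.3]
contact_force: [0.0, -1.0, -0.3]
finger_gap: 0.5
gripper_force: 0.0
```

Emit:
servo_tool(claw=[1,1,1,1,1,1], translation=[[-0.002,0,0],[-0.001,0,0],[-0.001,0,0],[-0.001,0,0],[-0.001,0,0],[0,0,0]], delta_rot=[[0,0,0],[0,0,0],[0,0,0],[0,0,0],[0,0,0],[0,0,0]])

```text
clock: 14.32
tool_pos: [472.9, 359.9, 73.6]
tool_rot: [-180.0, -0.0, 169.1]
contact_force: [-1.5, 0.9, -0.1]
finger_gap: 0.4
gripper_force: 0.6
```

Emit:
servo_tool(claw=[1,1,1,1,1,1,1], translation=[[-0.001,0,0],[-0.001,0,0],[-0.001,0,0],[-0.001,0,0],[-0.001,0,0],[-0.001,0,0],[0,0,0]], delta_rot=[[0,0,0],[0,0,0],[0,0,0],[0,0,0],[0,0,0],[0,0,0],[0,0,0]])

```text
clock: 14.9
tool_pos: [479.1, 359.4, 73.5]
tool_rot: [180.0, 0.0, 169.1]
contact_force: [-1.3, 0.2, 0.2]
finger_gap: 0.2
gripper_force: 1.0
```

Emit:
servo_tool(claw=[1,1,1,1,1,1,1,1,1,1], translation=[[-0.001,0,0],[-0.001,0,0],[-0.001,0,0],[-0.001,0,0],[0.018,0,0],[0,-0.0412,0],[0,-0.0412,0],[0,-0.0412,0],[0,-0.0412,0],[-0.009,0,0]], delta_rot=[[0,0,0],[0,0,0],[0,0,0],[0,0,0],[0,0,0],[0,0,0],[0,0,0],[0,0,0],[0,0,0],[0,0,0]])

```text
clock: 15.73
tool_pos: [439.6, 188.9, 72.9]
tool_rot: [-179.6, -0.2, 168.6]
contact_force: [-1.0, 0.0, -0.0]
finger_gap: 0.6
gripper_force: 0.0
```

Emit:
servo_tool(claw=[1,1,1,1,1,1,1,1], translation=[[0,0,0],[-0.002,0,0],[-0.002,0,0],[-0.001,0,0],[-0.001,0,0],[-0.001,0,0],[-0.001,0,0],[0,0,0]], delta_rot=[[0,0,0],[0,0,0],[0,0,0],[0,0,0],[0,0,0],[0,0,0],[0,0,0],[0,0,0]])

```text
clock: 16.4
tool_pos: [450.9, 197.7, 73.5]
tool_rot: [180.0, 0.0, 169.2]
contact_force: [-1.6, 1.1, -0.9]
finger_gap: 0.3
gripper_force: 1.3
```

Emit:
servo_tool(claw=[1,1,1,1,1,1,1,1,1,1], translation=[[-0.0015,0,0],[-0.0015,0,0],[-0.0015,0,0],[-0.0015,0,0],[0.018,0,0],[0,0.0412,0],[0,0.0412,0],[0,0.0412,0],[0,0.0412,0],[-0.009,0,0]], delta_rot=[[0,0,0],[0,0,0],[0,0,0],[0,0,0],[0,0,0],[0,0,0],[0,0,0],[0,0,0],[0,0,0],[0,0,0]])

```text
clock: 17.23
tool_pos: [478.4, 370.2, 74.2]
tool_rot: [179.5, 0.1, 169.7]
contact_force: [-0.6, 1.2, -0.2]
finger_gap: 0.7
gripper_force: 0.0
```

Emit:
servo_tool(claw=[1,1,1,1,1,1,1,1], translation=[[0,0,0],[-0.002,0,0],[-0.002,0,0],[-0.002,0,0],[-0.001,0,0],[-0.001,0,0],[-0.001,0,0],[0,0,0]], delta_rot=[[0,0,0],[0,0,0],[0,0,0],[0,0,0],[0,0,0],[0,0,0],[0,0,0],[0,0,0]])

```text
clock: 17.9
tool_pos: [487.5, 357.3, 73.6]
tool_rot: [-180.0, -0.0, 169.1]
contact_force: [-1.5, 1.0, 0.1]
finger_gap: 0.5
gripper_force: 0.9
```

Emit:
servo_tool(claw=[1,1,1,1,1,1,1,1,1,1], translation=[[-0.0015,0,0],[-0.0015,0,0],[-0.0015,0,0],[-0.0015,0,0],[0.018,0,0],[0,-0.0412,0],[0,-0.0412,0],[0,-0.0412,0],[0,-0.0412,0],[-0.009,0,0]], delta_rot=[[0,0,0],[0,0,0],[0,0,0],[0,0,0],[0,0,0],[0,0,0],[0,0,0],[0,0,0],[0,0,0],[0,0,0]])

```text
clock: 18.73
tool_pos: [450.6, 186.8, 73.0]
tool_rot: [-179.6, -0.2, 168.6]
contact_force: [-0.5, -0.9, -0.1]
finger_gap: 0.3
gripper_force: 0.0
```

Emit:
servo_tool(claw=[1,1,1,1,1,1,1,1], translation=[[0,0,0],[-0.002,0,0],[-0.002,0,0],[-0.002,0,0],[-0.001,0,0],[-0.001,0,0],[-0.001,0,0],[0,0,0]], delta_rot=[[0,0,0],[0,0,0],[0,0,0],[0,0,0],[0,0,0],[0,0,0],[0,0,0],[0,0,0]])

```text
clock: 19.4
tool_pos: [462.8, 195.5, 73.5]
tool_rot: [180.0, 0.0, 169.2]
contact_force: [-1.0, 2.0, -0.4]
finger_gap: 0.4
gripper_force: 1.4
```

Emit:
servo_tool(claw=[1,1,1,1,1,1,1,1,1,1], translation=[[-0.0015,0,0],[-0.0015,0,0],[-0.0015,0,0],[-0.0015,0,0],[0.018,0,0],[0,0.0412,0],[0,0.0412,0],[0,0.0412,0],[0,0.0412,0],[-0.009,0,0]], delta_rot=[[0,0,0],[0,0,0],[0,0,0],[0,0,0],[0,0,0],[0,0,0],[0,0,0],[0,0,0],[0,0,0],[0,0,0]])

```text
clock: 20.23
tool_pos: [490.1, 367.9, 74.1]
tool_rot: [179.5, 0.1, 169.7]
contact_force: [0.1, 2.2, 0.3]
finger_gap: 0.8
gripper_force: 0.0
```

Emit:
servo_tool(claw=[1,1,1,1,1,1,1,1], translation=[[0,0,0],[-0.002,0,0],[-0.002,0,0],[-0.002,0,0],[-0.001,0,0],[-0.001,0,0],[-0.001,0,0],[0,0,0]], delta_rot=[[0,0,0],[0,0,0],[0,0,0],[0,0,0],[0,0,0],[0,0,0],[0,0,0],[0,0,0]])

```text
clock: 20.9
tool_pos: [499.4, 355.0, 73.6]
tool_rot: [-180.0, -0.0, 169.1]
contact_force: [-1.2, -0.4, 0.6]
finger_gap: 0.5
gripper_force: 0.8
```

Emit:
servo_tool(claw=[1,1,1,1,1,1,1,1,1,1], translation=[[-0.0015,0,0],[-0.0015,0,0],[-0.0015,0,0],[-0.0015,0,0],[0.018,0,0],[0,-0.0412,0],[0,-0.0412,0],[0,-0.0412,0],[0,-0.0412,0],[-0.009,0,0]], delta_rot=[[0,0,0],[0,0,0],[0,0,0],[0,0,0],[0,0,0],[0,0,0],[0,0,0],[0,0,0],[0,0,0],[0,0,0]])

```text
clock: 21.73
tool_pos: [462.6, 184.3, 73.0]
tool_rot: [-179.6, -0.2, 168.6]
contact_force: [0.3, -0.8, -1.0]
finger_gap: 0.4
gripper_force: 0.0
```

Emit:
servo_tool(claw=[1,1,1,1,1,1,1,1], translation=[[0,0,0],[-0.002,0,0],[-0.002,0,0],[-0.002,0,0],[-0.001,0,0],[-0.001,0,0],[-0.001,0,0],[0,0,0]], delta_rot=[[0,0,0],[0,0,0],[0,0,0],[0,0,0],[0,0,0],[0,0,0],[0,0,0],[0,0,0]])

```text
clock: 22.4
tool_pos: [474.6, 193.3, 73.5]
tool_rot: [180.0, 0.0, 169.2]
contact_force: [-1.1, 3.9, -0.5]
finger_gap: 0.6
gripper_force: 1.4
```

Emit:
servo_tool(claw=[1,1,1,1,1,1,1,1,1,1], translation=[[-0.0015,0,0],[-0.0015,0,0],[-0.0015,0,0],[-0.0015,0,0],[0.018,0,0],[0,0.0412,0],[0,0.0412,0],[0,0.0412,0],[0,0.0412,0],[-0.009,0,0]], delta_rot=[[0,0,0],[0,0,0],[0,0,0],[0,0,0],[0,0,0],[0,0,0],[0,0,0],[0,0,0],[0,0,0],[0,0,0]])

```text
clock: 23.23
tool_pos: [501.8, 365.7, 74.1]
tool_rot: [179.5, 0.1, 169.8]
contact_force: [-0.5, 1.8, -0.7]
finger_gap: 0.5
gripper_force: 0.0
```

Emit:
servo_tool(claw=[1,1,1,1,1,1,1,1], translation=[[0,0,0],[-0.002,0,0],[-0.002,0,0],[-0.002,0,0],[-0.001,0,0],[-0.001,0,0],[-0.001,0,0],[0,0,0]], delta_rot=[[0,0,0],[0,0,0],[0,0,0],[0,0,0],[0,0,0],[0,0,0],[0,0,0],[0,0,0]])

```text
clock: 23.9
tool_pos: [511.2, 352.8, 73.6]
tool_rot: [-180.0, -0.0, 169.1]
contact_force: [-1.5, 0.6, -0.2]
finger_gap: 0.3
gripper_force: 0.9
```

```bash
python3 - <<'E'
from h import *
t=shot("top");s=shot("scene")
st=ctrl.read_state();print(tt(st["tool_pos"]),st["contact_force"])
for nm,im,box in(("top",t,(185,165,295,275)),("scene",s,(205,150,305,245))):
    for lo,hi in(((0,170,90),(6,255,255)),((174,170,90),(180,255,255))): 
        for b in blobs(im,lo,hi,box,3): w=onz(nm,b[0],84 if nm=="top" else 76);print(nm,b[0],b[1],tt(w).round(1))
E
```

```text
[34.83546413 81.95778569] [-1.34200923  0.01865306 -0.72116449]
top [272.  202.4] [270 200   5   5  19] [ 49.2 -82.6]
scene [248.6 180.8] [248 180   2   3   5] [57.7 89.7]
scene [279.7 201. ] [278 198   4   8  18] [ 58.2 -73.4]
```

Emit:
servo_tool(claw=[1,1,1,1,1,1,1,1,1,1], translation=[[-0.0015,0,0],[-0.0015,0,0],[-0.0015,0,0],[-0.0015,0,0],[0.018,0,0],[0,-0.0412,0],[0,-0.0412,0],[0,-0.0412,0],[0,-0.0412,0],[-0.009,0,0]], delta_rot=[[0,0,0],[0,0,0],[0,0,0],[0,0,0],[0,0,0],[0,0,0],[0,0,0],[0,0,0],[0,0,0],[0,0,0]])

```text
clock: 24.83
tool_pos: [474.6, 181.9, 73.1]
tool_rot: [-179.6, -0.2, 168.6]
contact_force: [-0.6, 0.0, -0.5]
finger_gap: 0.6
gripper_force: 0.0
```

Emit:
servo_tool(claw=[1,1,1,1,1,1,1,1], translation=[[0,0,0],[-0.002,0,0],[-0.002,0,0],[-0.002,0,0],[-0.001,0,0],[-0.001,0,0],[-0.001,0,0],[0,0,0]], delta_rot=[[0,0,0],[0,0,0],[0,0,0],[0,0,0],[0,0,0],[0,0,0],[0,0,0],[0,0,0]])

```text
clock: 25.5
tool_pos: [486.4, 191.0, 73.5]
tool_rot: [180.0, 0.0, 169.2]
contact_force: [-2.4, 2.6, -1.3]
finger_gap: 0.6
gripper_force: 1.4
```

Emit:
servo_tool(claw=[1,1,1,1,1,1,1,1,1,1], translation=[[-0.0015,0,0],[-0.0015,0,0],[-0.0015,0,0],[-0.0015,0,0],[0.018,0,0],[0,0.0412,0],[0,0.0412,0],[0,0.0412,0],[0,0.0412,0],[-0.009,0,0]], delta_rot=[[0,0,0],[0,0,0],[0,0,0],[0,0,0],[0,0,0],[0,0,0],[0,0,0],[0,0,0],[0,0,0],[0,0,0]])

```text
clock: 26.33
tool_pos: [513.6, 363.5, 74.1]
tool_rot: [179.5, 0.1, 169.8]
contact_force: [-0.3, 2.1, 0.9]
finger_gap: 0.4
gripper_force: 0.0
```

Emit:
servo_tool(claw=[1,1,1,1,1,1,1,1], translation=[[0,0,0],[-0.002,0,0],[-0.002,0,0],[-0.002,0,0],[-0.001,0,0],[-0.001,0,0],[-0.001,0,0],[0,0,0]], delta_rot=[[0,0,0],[0,0,0],[0,0,0],[0,0,0],[0,0,0],[0,0,0],[0,0,0],[0,0,0]])

```text
clock: 27.0
tool_pos: [522.9, 350.6, 73.5]
tool_rot: [-180.0, -0.0, 169.1]
contact_force: [-2.6, -0.0, 0.1]
finger_gap: 0.3
gripper_force: 0.9
```

Emit:
servo_tool(claw=[1,1,1,1,1,1,1,1,1,1], translation=[[-0.0015,0,0],[-0.0015,0,0],[-0.0015,0,0],[-0.0015,0,0],[0.018,0,0],[0,-0.0412,0],[0,-0.0412,0],[0,-0.0412,0],[0,-0.0412,0],[-0.009,0,0]], delta_rot=[[0,0,0],[0,0,0],[0,0,0],[0,0,0],[0,0,0],[0,0,0],[0,0,0],[0,0,0],[0,0,0],[0,0,0]])

```text
clock: 27.83
tool_pos: [486.5, 179.5, 73.2]
tool_rot: [-179.6, -0.1, 168.6]
contact_force: [-0.8, -1.4, -0.8]
finger_gap: 0.9
gripper_force: 0.0
```

Emit:
servo_tool(claw=[1,1,1,1,1,1,1,1], translation=[[0,0,0],[-0.002,0,0],[-0.002,0,0],[-0.002,0,0],[-0.001,0,0],[-0.001,0,0],[-0.001,0,0],[0,0,0]], delta_rot=[[0,0,0],[0,0,0],[0,0,0],[0,0,0],[0,0,0],[0,0,0],[0,0,0],[0,0,0]])

```text
clock: 28.5
tool_pos: [498.2, 188.7, 73.4]
tool_rot: [180.0, 0.0, 169.2]
contact_force: [-2.1, 2.4, -0.5]
finger_gap: 0.3
gripper_force: 1.4
```

Emit:
servo_tool(claw=[1,1,1,1,1,1,1,1,1,1], translation=[[-0.001,0,0],[-0.001,0,0],[-0.001,0,0],[-0.001,0,0],[0.016,0,0],[0,0.0412,0],[0,0.0412,0],[0,0.0412,0],[0,0.0412,0],[-0.009,0,0]], delta_rot=[[0,0,0],[0,0,0],[0,0,0],[0,0,0],[0,0,0],[0,0,0],[0,0,0],[0,0,0],[0,0,0],[0,0,0]])

```text
clock: 29.33
tool_pos: [525.3, 361.4, 74.1]
tool_rot: [179.5, 0.1, 169.8]
contact_force: [-0.9, 1.4, 0.4]
finger_gap: 0.2
gripper_force: 0.0
```

Emit:
servo_tool(claw=[1,1,1,1,1,1,1,1], translation=[[0,0,0],[-0.002,0,0],[-0.002,0,0],[-0.001,0,0],[-0.001,0,0],[-0.001,0,0],[0,0,0],[0,0,0]], delta_rot=[[0,0,0],[0,0,0],[0,0,0],[0,0,0],[0,0,0],[0,0,0],[0,0,0],[0,0,0]])

```text
clock: 30.0
tool_pos: [532.7, 348.8, 73.6]
tool_rot: [-180.0, -0.0, 169.1]
contact_force: [-1.7, -0.1, 0.4]
finger_gap: 0.8
gripper_force: 0.9
```

Emit:
servo_tool(claw=[1,1,1,1], translation=[[-0.001,0,0],[-0.001,0,0],[-0.001,0,0],[0,0,0]], delta_rot=[[0,0,0],[0,0,0],[0,0,0],[0,0,0]])

```text
clock: 30.33
tool_pos: [536.0, 348.5, 73.5]
tool_rot: [180.0, 0.0, 169.1]
contact_force: [-2.0, -0.1, 0.0]
finger_gap: 0.1
gripper_force: 1.1
```

Emit:
servo_tool(claw=[1,1,1,1,1,1,1], translation=[[0.016,0,0],[0,-0.0412,0],[0,-0.0412,0],[0,-0.0412,0],[0,-0.0412,0],[-0.009,0,0],[0,0,0]], delta_rot=[[0,0,0],[0,0,0],[0,0,0],[0,0,0],[0,0,0],[0,0,0],[0,0,0]])

```text
clock: 30.92
tool_pos: [500.1, 184.2, 74.2]
tool_rot: [-180.0, 0.2, 168.8]
contact_force: [0.8, -0.1, 0.6]
finger_gap: 0.5
gripper_force: 0.0
```

Emit:
servo_tool(claw=[1,1,1,1,1,1,1,1], translation=[[-0.002,0,0],[-0.002,0,0],[-0.001,0,0],[-0.001,0,0],[-0.001,0,0],[0,0,0],[0,0,0],[0,0,0]], delta_rot=[[0,0,0],[0,0,0],[0,0,0],[0,0,0],[0,0,0],[0,0,0],[0,0,0],[0,0,0]])

```text
clock: 31.58
tool_pos: [504.7, 187.3, 73.5]
tool_rot: [180.0, 0.0, 169.2]
contact_force: [-1.2, 1.6, -0.5]
finger_gap: 0.5
gripper_force: 1.3
```

Emit:
servo_tool(claw=[1,1,1,1], translation=[[-0.001,0,0],[-0.001,0,0],[-0.001,0,0],[0,0,0]], delta_rot=[[0,0,0],[0,0,0],[0,0,0],[0,0,0]])

```text
clock: 31.92
tool_pos: [506.7, 186.3, 73.4]
tool_rot: [-180.0, -0.1, 169.1]
contact_force: [-4.6, 2.4, 0.7]
finger_gap: 0.7
gripper_force: 2.6
```

Emit:
servo_tool(claw=[1,1,1], translation=[[-0.001,0,0],[0,0,0],[0,0,0]], delta_rot=[[0,0,0],[0,0,0],[0,0,0]])

```text
clock: 32.17
tool_pos: [506.7, 186.3, 73.3]
tool_rot: [-180.0, -0.2, 169.2]
contact_force: [-5.7, 2.8, 2.2]
finger_gap: 0.6
gripper_force: 3.5
```

Emit:
servo_tool(claw=[1,1,1,1,1,1,1,1,1], translation=[[0.016,0,0],[0,0.0412,0],[0,0.0412,0],[0,0.0412,0],[0,0.0412,0],[-0.009,0,0],[0,0,0],[-0.002,0,0],[0,0,0]], delta_rot=[[0,0,0],[0,0,0],[0,0,0],[0,0,0],[0,0,0],[0,0,0],[0,0,0],[0,0,0],[0,0,0]])

```text
clock: 32.92
tool_pos: [535.6, 346.4, 73.4]
tool_rot: [-179.9, 0.0, 169.0]
contact_force: [0.0, 0.1, 0.4]
finger_gap: 0.8
gripper_force: 0.0
```

Emit:
servo_tool(claw=[1,1,1,1,1], translation=[[-0.001,0,0],[-0.001,0,0],[-0.001,0,0],[0,0,0],[0,0,0]], delta_rot=[[0,0,0],[0,0,0],[0,0,0],[0,0,0],[0,0,0]])

```text
clock: 33.33
tool_pos: [537.1, 347.8, 73.5]
tool_rot: [-180.0, -0.1, 169.1]
contact_force: [-2.2, 0.3, 0.4]
finger_gap: 0.1
gripper_force: 1.3
```

Emit:
servo_tool(claw=[1,1,1,1], translation=[[-0.001,0,0],[-0.001,0,0],[0,0,0],[0,0,0]], delta_rot=[[0,0,0],[0,0,0],[0,0,0],[0,0,0]])

```text
clock: 33.67
tool_pos: [537.2, 348.0, 73.2]
tool_rot: [-179.9, -0.3, 169.2]
contact_force: [-6.5, -0.6, 2.8]
finger_gap: 0.1
gripper_force: 3.4
```

Emit:
servo_tool(claw=[1,1,1,1], translation=[[-0.001,0,0],[-0.0005,0,0],[0,0,0],[0,0,0]], delta_rot=[[0,0,0],[0,0,0],[0,0,0],[0,0,0]])

```text
clock: 34.0
tool_pos: [537.3, 348.1, 73.1]
tool_rot: [-179.9, -0.4, 169.2]
contact_force: [-9.5, 1.2, 4.6]
finger_gap: 0.5
gripper_force: 4.7
```

Emit:
servo_tool(claw=[1,1,1,1,1,1,1], translation=[[0,0,0],[0,0,0],[0,0,0],[0,0,0],[0,0,0],[0,0,0],[0,0,0]], delta_rot=[[0,0,0],[0,0,0],[0,0,0],[0,0,0],[0,0,0],[0,0,0],[0,0,0]])

```text
clock: 34.58
tool_pos: [537.3, 348.1, 73.1]
tool_rot: [-179.9, -0.4, 169.2]
contact_force: [-9.6, 0.3, 4.1]
finger_gap: 0.3
gripper_force: 4.6
```

Emit:
servo_tool(claw=[1,1,1,1,1,1,1,1,1], translation=[[0.018,0,0],[0,-0.0412,0],[0,-0.0412,0],[0,-0.0412,0],[0,-0.0412,0],[-0.009,0,0],[0,0,0],[-0.002,0,0],[0,0,0]], delta_rot=[[0,0,0],[0,0,0],[0,0,0],[0,0,0],[0,0,0],[0,0,0],[0,0,0],[0,0,0],[0,0,0]])

```text
clock: 35.33
tool_pos: [504.4, 188.4, 73.9]
tool_rot: [179.9, 0.1, 169.2]
contact_force: [0.6, 0.6, 0.6]
finger_gap: 0.4
gripper_force: 0.0
```

Emit:
servo_tool(claw=[1,1,1,1,1,1], translation=[[-0.002,0,0],[-0.001,0,0],[-0.001,0,0],[-0.001,0,0],[0,0,0],[0,0,0]], delta_rot=[[0,0,0],[0,0,0],[0,0,0],[0,0,0],[0,0,0],[0,0,0]])

```text
clock: 35.83
tool_pos: [506.8, 187.0, 73.2]
tool_rot: [180.0, -0.1, 169.2]
contact_force: [-4.0, 3.0, 0.3]
finger_gap: 0.4
gripper_force: 2.3
```

Emit:
servo_tool(claw=[1,1,1,1], translation=[[-0.001,0,0],[-0.001,0,0],[0,0,0],[0,0,0]], delta_rot=[[0,0,0],[0,0,0],[0,0,0],[0,0,0]])

```text
clock: 36.17
tool_pos: [506.9, 186.9, 73.1]
tool_rot: [-180.0, -0.3, 169.2]
contact_force: [-8.1, 3.6, 3.0]
finger_gap: 0.3
gripper_force: 4.4
```

Emit:
servo_tool(claw=[1,1,1,1,1,1,1,1,1], translation=[[-0.0006,0,0],[0,0,0],[0,0,0],[0,0,0],[0,0,0],[0,0,0],[0,0,0],[0,0,0],[0,0,0]], delta_rot=[[0,0,0],[0,0,0],[0,0,0],[0,0,0],[0,0,0],[0,0,0],[0,0,0],[0,0,0],[0,0,0]])

```text
clock: 36.92
tool_pos: [507.0, 186.9, 73.0]
tool_rot: [-179.9, -0.4, 169.2]
contact_force: [-9.8, 4.7, 4.6]
finger_gap: 0.3
gripper_force: 5.0
```

Emit:
servo_tool(claw=[1,1,1,1,1,1,1,1,1,1], translation=[[0.015,0,0],[0.01,0,0],[0,0,-0.03],[0,0,-0.04],[0,0,-0.04],[0,-0.04,0],[0,-0.04,0],[0,-0.04,0],[0,-0.04,0],[0,-0.03,0]], delta_rot=[[0,0,0],[0,0,0],[0,0,0],[0,0,0],[0,0,0],[0,0,0],[0,0,0],[0,0,0],[0,0,0],[0,0,0]])

```text
clock: 37.75
tool_pos: [449.6, -0.3, 183.9]
tool_rot: [-180.0, 0.1, 169.0]
contact_force: [0.9, -0.3, -0.1]
finger_gap: 0.5
gripper_force: 0.0
```

```bash
python3 - <<'E'
from h import *
t=shot("top");s=shot("scene")
for nm,im,box in(("top",t,(185,165,295,275)),("scene",s,(205,150,305,245))):
    for lo,hi in(((0,170,90),(6,255,255)),((174,170,90),(180,255,255))): 
        for b in blobs(im,lo,hi,box,3): w=onz(nm,b[0],84 if nm=="top" else 76);print(nm,b[0],b[1],tt(w).round(1))
a=cv2.resize(t[150:280,170:310],None,fx=3,fy=3,interpolation=2); b=cv2.resize(s[130:260,190:310],None,fx=3,fy=3,interpolation=2)
cv2.imwrite("pics/f4.png",np.hstack([a,b])[:,:,::-1])
E
```

```text
top [217.7 181.1] [216 179   5   5  18] [76.9 81. ]
top [274. 193.] [272 191   5   5  21] [ 76.8 -82.4]
scene [253.7 179.8] [253 178   2   4   6] [75.3 82.9]
scene [285.2 199.2] [285 197   2   6   8] [ 78.8 -77.7]
```

View pics/f4.png

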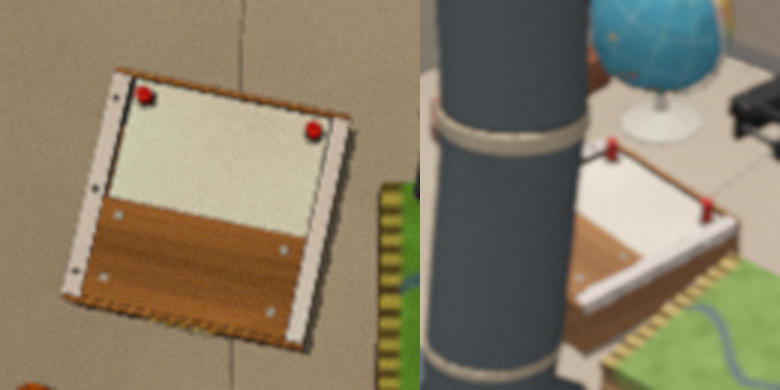

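The shutter is closed against the far wall at both ends. The studs are at (217.7,181.1) and (274,193) in top, which is tray x ≈ 77 mm at each (home is 76). The gripper is clear.

```bash
python3 -c "
from cell import close_job
print(close_job())"
```

```text
the job is handed in; nothing more can be done
None
```

I put the feldspar in the bay beside the sulphur, closed the shutter fully at both ends, seated it with about 10 N for over half a second on each stud, and handed the job in.

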